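# Demagnetise the long punch: hold the dial at its third click

### The arm

A 6-joint arm with a two-finger parallel gripper is mounted at the origin on the work surface. World frame = base frame: x ahead of the robot, y to its left, z up, the work surface at z = 0. Lengths are in m, angles in degrees, forces in N, time in s.
With the tool pointing down it reaches from about 0.275 to 0.85 m from the base axis. Payload 5.2 kg.
Tool frame: the origin (TCP) lies at the very end of the fingers, on their centre line; the grasp point (between the pads) lies 19 mm behind it; z points along the fingers, y is the line along which they close (so a half turn about z gives the same grasp; the last joint's range is limited). The gripper opens to 85 mm and grips with 20 to 120 N. Pads are 22 mm wide; open, the fingers measure 114 mm over their backs; the gripper's body (76 mm by 85 mm) begins 54 mm behind the grasp point. The pads swing forward as they close: fully open they stand 13 mm farther back than shut.
Start: joints at [53.927, 14.817, 87.949, -0, 77.235, -11.62], TCP at [0.228, 0.501, 0.231] pointing down, gripper open.
Joint ranges: [-179.93, 179.93], [-52.35, 119.4], [10.71, 147.94], [-69.91, 249.91], [12.55, 155.21], [-178.61, 178.61]. Speed limits (degrees/s): [147.25, 147.25, 180, 180, 180, 180].

### API

Orientations are given as a 3x3 rotation matrix whose columns are the frame's x, y, z axes.
In Python, from bench import monitor, optics, env gives the robot as it stands.
- The arm moves only by the tool move_tool, called after "Emit:" as name(argument=value, ...) on one line, values as JSON. Schema: {"type":"object","properties":{"ticks":{"type":"array","items":{"type":"object","properties":{"x":{"type":"number"},"y":{"type":"number"},"z":{"type":"number"},"rx":{"type":"number"},"ry":{"type":"number"},"rz":{"type":"number"}},"additionalProperties":false},"minItems":1,"maxItems":5},"jaw":{"type":"number"},"grip_force":{"type":"number"},"only":{"type":"string"},"quiet":{"type":"boolean"},"lines":{"type":"string"}},"required":["ticks"],"additionalProperties":false}. ticks is a list of rows, 1 to 5 of them, each an object with the fields x, y, z (the shift in m), rx, ry, rz (a rotation vector in degrees); a field left out counts as zero; each row shifts and turns the commanded pose from where the row before left it, along the tool's axes as they then stand; what a row does not reach is not made up. A row lasts 1/10 s, in which the tool goes at most 0.05 m and 8.59 degrees, less where a joint would pass 70% of its speed; a pose out of reach is approached as far as the arm can. jaw is the finger opening in m, set as the call begins (left out keeps the last). The fingers move at their own pace and stop on an object; grip_force is the grip in N (left out, the last holds). Time passes only in rows, so rows that do not move let the fingers close. The tool returns the time, the measured TCP pose, the force, the opening and the grip force at its end. only (a regular expression) keeps the lines of the reply that match it, lines (a string "A,B") keeps lines A to B, and quiet returns only ok. Input that does not fit is refused with a message, and nothing moves.
- monitor.read_state(): the state, without advancing time (a new reading comes with each control period).
- optics.read_camera(name): name is "side" or "top"; returns a dict with "img" (480x640x3 uint8, blue, green, red), "fx", "fy", "cx", "cy" (pixels), "world_to_cam" (4x4, takes a point from world to camera coordinates). Camera axes: x right, y up, looking along -z (the intrinsics and any distortion apply to the point x, -y, -z); pixel columns grow to the right and rows downward; lengths in m; the calibration is good to about 2 mm. A picture is of the moment at which its call begins. There is no depth.
- env.sign_off(): hands the job in; it is judged then, once.
The state is a dict: "time_s": time; "q": joint angles; "joint_vel": joint speeds; "tau": joint torques, N m; "position": TCP position; "orientation": TCP orientation; "ft_force": force on the tool from outside, world axes, zero at the start; "moment": the same for the moment, N m; "finger_gap": finger opening in m; "finger_force": force on a finger pad.
Only numpy, scipy, OpenCV 4.12 (cv2) and the standard library are available. Lean on these libraries where they do the work, as an engineer would, in place of code of your own. Each camera call takes 0.05 s, during which the arm holds its last target. There are 200 camera calls.

### The job

Take the longest of the three steel punches out of the wooden tool block, stand it upright in the steel cup on the bench demagnetiser, resting on the cup's bottom, and let go of it. Then press the paddle of the spring-return dial down past its first two clicks to the third and keep it there: finish while still holding the paddle down at the third click. Leave the two short punches, the hammer and the jar where they are.

Things in the scene. Friction and masses are not known exactly. Their poses are not given: they have to be found in the camera images.
- long_punch: Plain round steel punch, 14 mm diameter, 165 mm long, 190 g (varies), the longest of three. Origin at the centre of its foot (lower end), z along it to the head. The last 6 mm of the foot taper to 10 mm. It starts upright in one of the block's three holes (any of them), foot 15 mm above the bench, 125 mm of it standing out of the block.
- punch_a: Short steel punch, 14 mm diameter, 110 mm long, standing in another hole of the block (70 mm stand out). Origin at the centre of its foot, z up. Leave it alone.
- punch_b: The same as punch_a: a second short punch, in the remaining hole. Leave it alone.
- rack: Fixed wooden tool block, 170 x 55 x 55 mm (x, y, z), origin at the centre of its underside. Three holes 18 mm wide and 40 mm deep in a row along its x axis, at x = -55, 0 and +55 mm. It stands to one side, left or right, of the bench, the demagnetiser on the other.
- demag: Fixed bench demagnetiser: grey box 130 x 220 x 70 mm (x, y, z), origin at the centre of its underside, its front (-x) towards the robot, turned by up to 0.25 rad. The steel cup stands on its top near the +y end, at x = +20, y = +60 mm. The black thumb dial with its paddle is on its -y end face. Top of the box at 70 mm.
- cup_floor (a point): Centre of the inner bottom of the steel cup, 74 mm above the bench; axes as the demagnetiser's, z up. The bore is 20 mm wide, 46 mm deep, with the mouth flaring over its last 10 mm to 30 mm.
- cup_rim (a point): Centre of the cup's mouth, 46 mm above cup_floor (120 mm above the bench). Outside of the rim 38 mm wide.
- dial_axis (a point): Point on the dial's axis, in the paddle's mid-plane, 70 mm above the bench, at x = +10, y = -137 mm of the demagnetiser. The axis is the demagnetiser's y axis; axes of this point as the demagnetiser's. The dial is a black disc of 68 mm diameter, 20 mm thick.
- paddle_pad (a point): Centre of the upper face of the paddle's pad, the place to press; the paddle points to the demagnetiser's front (-x). Pad 34 (along the paddle) x 36 x 10 mm thick, centre 88 mm from the dial's axis, upper face 5 mm above the paddle's mid-line. At rest the paddle rises 0.5 rad above level, pad about 117 mm up; at the third click it slopes 0.4 rad below level, pad about 40 mm up.
- dial (a joint): Angle by which the dial has been pressed, rad: 0 at rest with the paddle up, growing as the paddle goes down. Three clicks at 0.3, 0.6 and 0.9 (ridges to pass at 0.15, 0.45 and 0.75); firm stop at 1.0. No click keeps it: a spring returns it to 0 when released. Pressing down on the pad takes about 3 to 8 N.
- hammer: Hammer lying on the bench beyond the work. Origin under its middle. Leave it alone.
- jar: Closed glass jar, 60 mm wide, 90 mm high, standing beyond the work. Origin at the centre of its underside. Leave it alone.

How it is judged (in metres and radians):
On the way, in this order (a step that is already met when the one before it is completed fails the run):
1. the long punch stands in the cup, on its bottom, and is let go (horizontal distance between long_punch and cup_floor below 0.008 m and z of long_punch in the frame of cup_floor between -0.005 and 0.005 m and angle between long_punch's own z axis and vertical below 0.2 rad and linear speed of long_punch below 0.05 m/s and contact force between the fingers and long_punch below 0.2 N), for 0.3 s.
2. the dial is pressed past two clicks to the third (value of joint dial above 0.8 rad), for 0.3 s.
At the end, for the whole second after the job is handed in: The long punch stands in the cup, foot within 5 mm of the cup's bottom in height and 8 mm of its centre, leaning less than 0.2 rad, still and not touched by the fingers; the robot presses on the paddle (more than 1.5 N) and keeps the dial still in its third click (beyond 0.8 rad) (all of step 1 and value of joint dial above 0.8 rad and velocity of joint dial between -0.1 and 0.1 rad/s and contact force between any of the fingers, the arm and demag above 1.5 N); the arm keeps its last pose, push and grip.
It fails at once if a short punch is disturbed (moved over 20 mm) (distance of punch_a from where it was at the start of the episode above 0.02 m).
It fails at once if a short punch is disturbed (moved over 20 mm) (distance of punch_b from where it was at the start of the episode above 0.02 m).
It fails at once if the hammer is disturbed (moved over 20 mm) (distance of hammer from where it was at the start of the episode above 0.02 m).
It fails at once if the jar is disturbed (moved over 20 mm) (distance of jar from where it was at the start of the episode above 0.02 m).
It fails at once if a short punch is pulled or knocked over (angle between any of punch_a, punch_b's own z axis and vertical above 0.35 rad).
It also fails if it takes over 61 s, if anything falls off the work surface, if the arm or the gripper's body presses on something with over 40 N, if the wrist force passes 120 N, or if a joint passes its speed limit or range.

## Working session

There is one attempt and no reset: what is moved stays moved. The work goes in short steps, Python scripts to look and compute and a tool call to move; the robot and the scene stay as the last step left them, time stands still between calls to the robot, and variables do not carry over. Pictures are saved under pics/ and viewed, at most 10 in all, crops included, and the job is handed in when it is done.

```bash
mkdir -p pics; ls
```

Create h.py:
```python
import numpy as np,cv2
from bench import monitor,optics,env
def cam(n):
    d=optics.read_camera(n); return d
def proj(d,p):
    c=np.asarray(d["world_to_cam"])@np.r_[p,1]
    return np.array([d["cx"]+d["fx"]*c[0]/-c[2], d["cy"]+d["fy"]*-c[1]/-c[2]])
def ray(d,uv):
    T=np.asarray(d["world_to_cam"]);R=T[:3,:3]
    v=np.array([(uv[0]-d["cx"])/d["fx"],-(uv[1]-d["cy"])/d["fy"],-1])
    return -R.T@T[:3,3], R.T@v
def onz(d,uv,z):
    o,v=ray(d,uv); return o+v*(z-o[2])/v[2]
def tri(d1,u1,d2,u2):
    o,a=ray(d1,u1);p,b=ray(d2,u2)
    s=np.linalg.lstsq(np.c_[a,-b],p-o,rcond=None)[0]
    x=o+a*s[0];y=p+b*s[1];return (x+y)/2,np.linalg.norm(x-y)
```

Run:
```python
from h import *
for n in("side","top"):
    d=cam(n);cv2.imwrite(f"pics/{n}0.png",d["img"]);print(n,{k:v for k,v in d.items() if k!="img"})
print(monitor.read_state())
```

```text
pics
side {'fx': 467.9735182590785, 'fy': 467.9735182590785, 'cx': 319.394364617125, 'cy': 242.76005218344926, 'world_to_cam': array([[-0.9202443 , -0.39116153, -0.01196157,  0.56598338],
       [ 0.23911269, -0.58620591,  0.77407219, -0.24385884],
       [-0.30979921,  0.70947536,  0.63298433, -0.66492106],
       [ 0.        ,  0.        ,  0.        ,  1.        ]])}
top {'fx': 559.604233310563, 'fy': 559.604233310563, 'cx': 317.90182533075665, 'cy': 234.73865341861747, 'world_to_cam': array([[ 4.58746231e-03, -9.99522162e-01, -3.05679979e-02,
        -3.26730542e-02],
       [ 9.85850613e-01, -6.01701758e-04,  1.67625200e-01,
        -6.17423756e-01],
       [-1.67563495e-01, -3.09044538e-02,  9.85376776e-01,
        -1.03792217e+00],
       [ 0.00000000e+00,  0.00000000e+00,  0.00000000e+00,
         1.00000000e+00]])}
{'time_s': 0.1, 'q': array([ 5.39289542e+01,  1.48553348e+01,  8.80047137e+01,  2.73451736e-03,
        7.72350072e+01, -1.16191099e+01]), 'joint_vel': array([ 1.08230087e-01,  1.02031322e-04, -1.95063765e-01,  6.31039795e-02,
       -7.52454928e-02, -4.62433412e-02]), 'tau': array([ 4.00263336e-03, -4.46961844e+01, -2.91250885e+01, -1.08733680e-04,
        6.08326533e-03, -4.00529427e-05]), 'position': array([0.22733751, 0.5002999 , 0.23055612]), 'orientation': array([[-9.10304253e-01,  4.13938567e-01, -1.01444227e-03],
       [ 4.13939636e-01,  9.10303385e-01, -1.31357012e-03],
       [ 3.79712900e-04, -1.61566633e-03, -9.99998623e-01]]), 'ft_force': array([-0.84939825,  0.35443334,  0.20334627]), 'moment': array([ 0.00503145, -0.00485087,  0.01017791]), 'finger_force': 0.0, 'finger_gap': 0.08538768554714884}
```

View pics/side0.png

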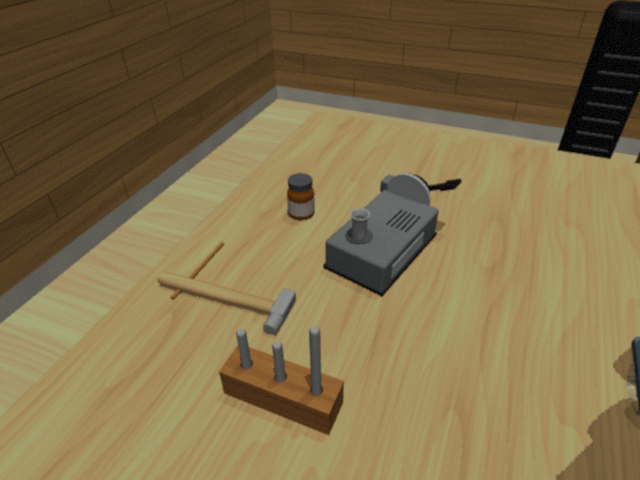

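View pics/top0.png

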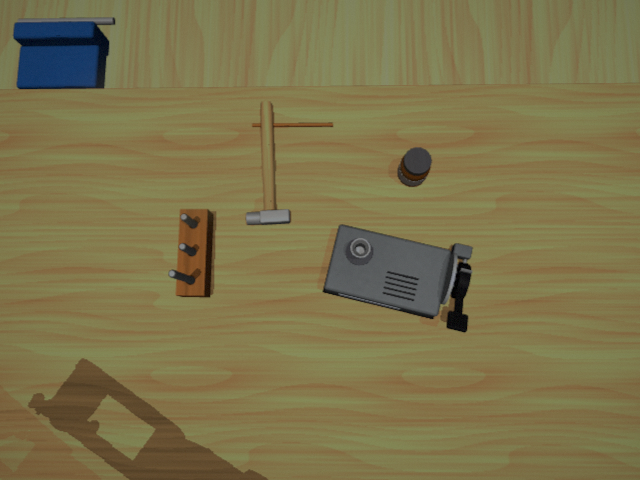

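The side view shows the long punch nearest the robot in the block, with its head at about (315,330). The cup rim is at (360,214) and the pad at (452,185). In the top view the punch head is at (173,273), the rim at (360,247) and the pad at (457,321). Next I'll get finer pixel positions with masks and contours.

Create m.py:
```python
from h import *
D={n:cam(n) for n in("side","top")}
W={"side":{"punch":(300,318,332,400),"cup":(342,200,378,250),"pad":(425,170,470,200)},
   "top":{"punch":(164,264,202,288),"cup":(340,228,380,270),"pad":(440,290,475,340)}}
rows=[]
for k in("punch","cup","pad"):
    r=[]
    for n in W:
        x0,y0,x1,y1=W[n][k];c=D[n]["img"][y0:y1,x0:x1]
        s=cv2.cvtColor(c,cv2.COLOR_BGR2HSV)
        m=(s[...,1]<70) if k!="pad" else (s[...,2]<60)
        m=m.astype(np.uint8)*255
        cs,_=cv2.findContours(m,cv2.RETR_EXTERNAL,cv2.CHAIN_APPROX_NONE)
        b=max(cs,key=cv2.contourArea);print(k,n,cv2.boundingRect(b),(x0,y0),np.array(cv2.minAreaRect(b)[0])+[x0,y0],cv2.minAreaRect(b)[1:])
        f=lambda a:cv2.resize(a,(280,190) if 0 else None,fx=5,fy=5,interpolation=cv2.INTER_NEAREST)
        r+=[f(c),f(cv2.cvtColor(m,cv2.COLOR_GRAY2BGR))]
    rows.append(r)
H=600;out=np.zeros((600,800,3),np.uint8)
y=0
for r in rows:
    x=0;h=0
    for a in r:
        a=cv2.resize(a,None,fx=.8,fy=.8) if a.shape[0]>190 else a
        a=a[:600-y,:800-x];out[y:y+a.shape[0],x:x+a.shape[1]]=a;x+=a.shape[1]+4;h=max(h,a.shape[0])
    y+=h+4
cv2.imwrite("pics/c1.png",out)
```

```bash
python3 m.py
```

```text
punch side (9, 8, 13, 69) (300, 318) [314.96670532 360.00111389] ((68.16214752197266, 10.12770938873291), 88.09085083007812)
punch top (4, 6, 27, 14) (164, 264) [180.89756012 276.77804852] ((26.816858291625977, 7.259812355041504), 20.2248592376709)
cup side (0, 0, 36, 50) (342, 200) [359.5 224.5] ((49.0, 35.0), 90.0)
cup top (0, 0, 40, 42) (340, 228) [359.49999619 248.49999619] ((38.99999237060547, 40.99999237060547), 0.0)
pad side (0, 10, 36, 10) (425, 170) [442.75380325 185.05329704] ((8.620891571044922, 35.124794006347656), 85.91438293457031)
pad top (7, 0, 21, 42) (440, 290) [457.  310.5] ((41.0, 20.0), 90.0)
```

View pics/c1.png

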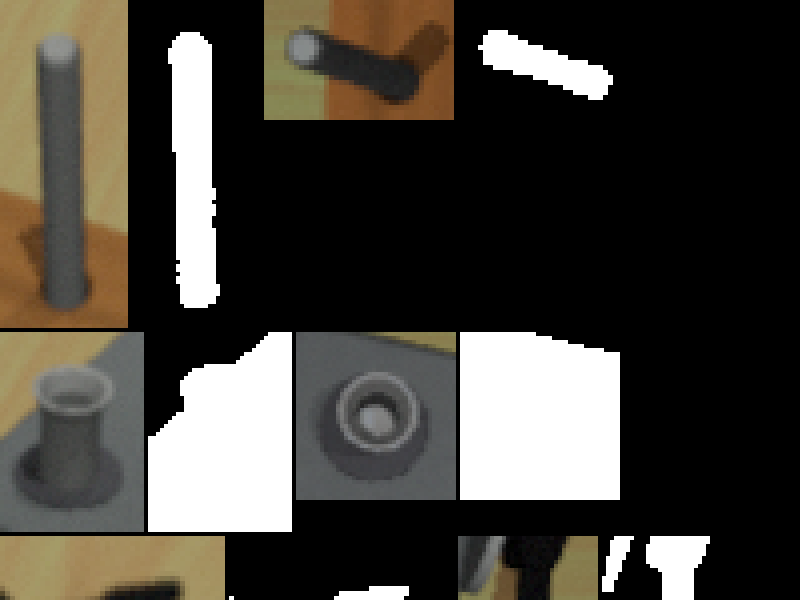

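The crops show the head disc at side (314.3,329.8) and top (171.5,272.9), with both punch contours clean. The rim ring is at side (360,214) and top (360,247). I'll refine the rim by brightness and triangulate.

Create m2.py:
```python
from h import *
S,T=cam("side"),cam("top")
np.set_printoptions(precision=4,suppress=True)
def bright(d,x0,y0,x1,y1,q):
    g=cv2.cvtColor(d["img"],cv2.COLOR_BGR2GRAY)[y0:y1,x0:x1]
    m=(g>q).astype(np.uint8)
    c=max(cv2.findContours(m,cv2.RETR_EXTERNAL,cv2.CHAIN_APPROX_NONE)[0],key=cv2.contourArea)
    e=cv2.fitEllipse(c);return np.array(e[0])+[x0,y0],e[1],e[2]
for q in(95,105,115,125):
    r=[bright(T,346,234,374,262,q),bright(T,164,264,180,282,q+10)]
    print(q,[(a.round(2),np.round(b,1)) for a,b,_ in r])
hd,e=tri(S,(314.3,329.8),T,(171.5,272.9));print("head",hd,e)
print("rack hole",*tri(S,(315.6,392.5),T,(191,279.5)))
print("rim",*tri(S,(359.9,213.8),T,(359.4,246.9)))
P={}
# block corners / box in top view
h=cv2.cvtColor(T["img"],cv2.COLOR_BGR2HSV)
m=((h[...,1]<70)).astype(np.uint8);m[:,:315]=0;m[:,470:]=0;m[:215]=0;m[330:]=0
cs=max(cv2.findContours(m,0,1)[0],key=cv2.contourArea);print("box",cv2.minAreaRect(cs))
m=((h[...,2]<70)).astype(np.uint8);m[:,:440]=0;m[:,475:]=0;m[:309]=0;m[340:]=0
c=max(cv2.findContours(m,0,1)[0],key=cv2.contourArea);print("pad top",cv2.minAreaRect(c))
for n,d,(x0,y0,x1,y1) in(("s",S,(425,165,475,205)),("t",T,(425,235,485,340))):
    cv2.imwrite(f"pics/p{n}.png",cv2.resize(d["img"][y0:y1,x0:x1],None,fx=5,fy=5,interpolation=0))
a=cv2.imread("pics/pt.png");b=cv2.imread("pics/ps.png");o=np.zeros((525,560,3),np.uint8);o[:,:300]=a;o[:200,305:555]=b;cv2.imwrite("pics/c2.png",o)
```

```bash
python3 m2.py
```

```text
95 [(array([360.16, 247.36]), array([19.1, 19.7])), (array([169.63, 272.41]), array([14. , 19.3]))]
105 [(array([360.  , 247.36]), array([18.7, 18.8])), (array([169.8 , 272.38]), array([13.7, 19.1]))]
115 [(array([359.43, 249.63]), array([5.5, 7.3])), (array([168.09, 278.84]), array([ 4. , 12.3]))]
125 [(array([359.1 , 248.94]), array([4.3, 5.8])), (array([171.5, 273.5]), array([3.2, 3.2]))]
head [0.529  0.2145 0.179 ] 0.001579705307677745
rack hole [0.5296 0.2148 0.0469] 0.0013784891139555979
rim [ 0.5819 -0.1092  0.1207] 0.0029996166708658365
box ((403.2193603515625, 273.2526550292969), (148.11402893066406, 84.24763488769531), 13.495734214782715)
pad top ((457.0, 320.0), (22.0, 20.0), 90.0)
```

View pics/c2.png

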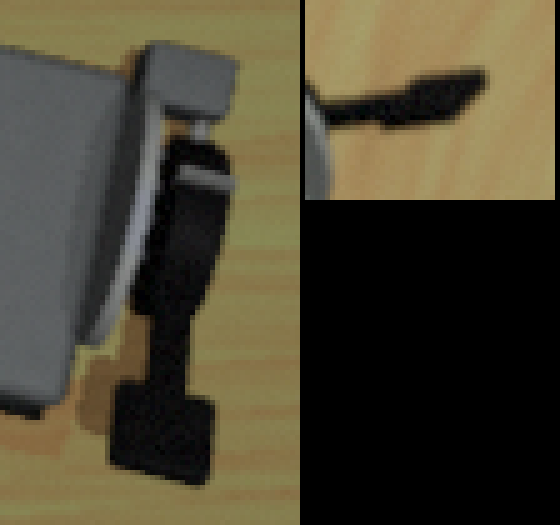

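The pad's upper face is centred at about top (456.9,320.5) and side (451.5,184.1). The measured heights for the head (0.179) and rim (0.121) agree with the text. I'll turn the tool square while checking the pad and the rack direction.

Add to h.py:
```python
np.set_printoptions(precision=4,suppress=True)
def go(t):
    s=monitor.read_state();R=s["orientation"]
    print("pos",s["position"],"tool-delta",R.T@(np.array(t)-s["position"]),"yaw y",np.degrees(np.arctan2(R[1,1],R[0,1])),"F",s["ft_force"],"gap",s["finger_gap"],"t",s["time_s"])
```

```text
(no output)
```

Emit:
move_tool(ticks=[{"rz": -8.2}, {"rz": -8.2}, {"rz": -8.2}, {}], jaw=0.05)

```text
time_s: 0.7
position: [0.2276, 0.5006, 0.2312]
orientation: [[-1.0, -0.004, -0.0], [-0.004, 1.0, -0.0], [0.0, -0.0, -1.0]]
ft_force: [-0.4, 0.4, -0.7]
finger_gap: 0.0504
finger_force: 0.0
```

Run:
```python
from h import *
S,T=cam("side"),cam("top")
print("pad",*tri(S,(451.5,184.1),T,(456.9,320.5)))
print("rim",*tri(S,(359.9,213.8),T,(360.0,247.3)),onz(T,(360.05,247.4),.12),onz(S,(359.9,213.8),.12))
print("head",onz(T,(171.5,273.2),.18),onz(S,(314.3,329.8),.18))
a,b=onz(T,(182,209),.055),onz(T,(177,296),.055);print("rack edge",a,b)
a,b=onz(T,(341,226),.07),onz(T,(440,246),.07);print("box edge",a,b,np.arctan2(b[0]-a[0],-(b[1]-a[1])))
go([.529,.2146,.231])
```

```text
pad [ 0.45   -0.2809  0.1146] 0.0048241117540526015
rim [ 0.5817 -0.1102  0.1199] 0.0020696358046850094 [ 0.5825 -0.1101  0.12  ] [ 0.5806 -0.1101  0.12  ]
head [0.5292 0.2144 0.18  ] [0.5278 0.2152 0.18  ]
rack edge [0.6685 0.2367 0.055 ] [0.4978 0.2386 0.055 ]
box edge [ 0.6313 -0.0762  0.07  ] [ 0.5926 -0.2635  0.07  ] -0.20395483434694697
pos [0.2276 0.5007 0.2313] tool-delta [-0.3017 -0.2857  0.0003] yaw y 89.92717030415486 F [-0.5032 -0.5713  0.6232] gap 0.049953777741890706 t 0.8
```

Emit:
move_tool(ticks=[{"x": -0.0335, "y": -0.0317}, {"x": -0.0335, "y": -0.0317}, {"x": -0.0335, "y": -0.0317}, {"x": -0.0335, "y": -0.0317}, {"x": -0.0335, "y": -0.0317}], quiet=true)

```text
ok
```

Emit:
move_tool(ticks=[{"x": -0.0335, "y": -0.0317}, {"x": -0.0335, "y": -0.0317}, {"x": -0.0335, "y": -0.0317}, {"x": -0.0335, "y": -0.0317}, {}])

```text
time_s: 1.8
position: [0.534, 0.2118, 0.2309]
orientation: [[-1.0, 0.006, 0.002], [0.006, 1.0, -0.002], [-0.002, -0.002, -1.0]]
ft_force: [-0.8, 0.9, 0.0]
finger_gap: 0.0501
finger_force: 0.0
```

```bash
python3 -c "
from h import *
go([.529,.2146,.131])"
```

```text
pos [0.534  0.2118 0.2309] tool-delta [0.0052 0.003  0.0999] yaw y 89.63662047084769 F [-0.7586  0.888   0.0201] gap 0.05012226827906473 t 1.8
```

Emit:
move_tool(ticks=[{}, {}, {}], quiet=true)

```text
ok
```

```bash
python3 -c "
from h import *
go([.529,.2146,.131])"
```

```text
pos [0.5289 0.2172 0.2314] tool-delta [-0.0001 -0.0027  0.1004] yaw y 90.19194556523229 F [-0.9986  0.0176 -0.0736] gap 0.04994273208877387 t 2.1
```

Emit:
move_tool(ticks=[{"y": -0.0025, "z": 0.02}, {"z": 0.02}, {"z": 0.02}, {"z": 0.02}, {"z": 0.02}], quiet=true)

```text
ok
```

Emit:
move_tool(ticks=[{}, {}, {}], quiet=true)

```text
ok
```

Run:
```python
from h import *
go([.529,.2146,.131])
S,T=cam("side"),cam("top")
a=S["img"][300:420,250:380];b=T["img"][220:320,130:260]
o=np.zeros((400,800,3),np.uint8);a=cv2.resize(a,None,fx=3,fy=3);b=cv2.resize(b,None,fx=3,fy=3);o[:360,:390]=a;o[:300,400:790]=b;cv2.imwrite("pics/g.png",o)
```

```text
pos [0.5305 0.2143 0.1328] tool-delta [0.0015 0.0003 0.0018] yaw y 90.18758256419576 F [-0.2482 -0.6252  0.4813] gap 0.05002436833709332 t 2.9
```

View pics/g.png

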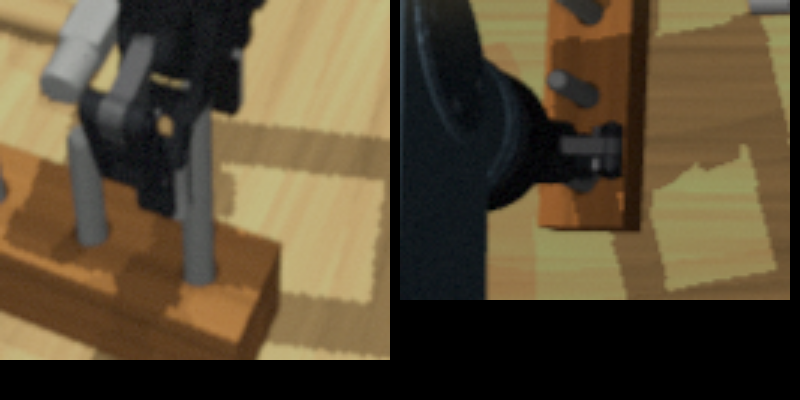

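The punch stands between the two fingers in the side view (near finger at about (160,180) of the crop, far one behind the punch). The short punch next to it is clear. I'll close.

Emit:
move_tool(ticks=[{"x": 0.0015}, {}, {}, {}, {}], jaw=0, grip_force=60)

```text
time_s: 3.5
position: [0.5287, 0.2138, 0.1318]
orientation: [[-1.0, -0.002, 0.001], [-0.002, 1.0, 0.0], [-0.001, 0.0, -1.0]]
ft_force: [-0.2, 0.8, 5.0]
finger_gap: 0.0123
finger_force: 58.6
```

Emit:
move_tool(ticks=[{}, {}], jaw=0, grip_force=60)

```text
time_s: 3.7
position: [0.5287, 0.2138, 0.1318]
orientation: [[-1.0, -0.003, 0.001], [-0.003, 1.0, 0.0], [-0.001, 0.0, -1.0]]
ft_force: [0.4, 1.3, 5.4]
finger_gap: 0.0124
finger_force: 58.6
```

```bash
python3 -c "
from h import *
go([.529,.2146,.131])"
```

```text
pos [0.5287 0.2138 0.1318] tool-delta [-0.0003  0.0008  0.0008] yaw y 90.14554742609327 F [0.4022 1.2541 5.3701] gap 0.01235931679323269 t 3.7
```

Emit:
move_tool(ticks=[{"z": -0.015}, {"z": -0.03}, {"z": -0.03}, {"z": -0.03}, {"z": -0.035}])

```text
time_s: 4.2
position: [0.5274, 0.2132, 0.2707]
orientation: [[-1.0, -0.002, -0.004], [-0.002, 1.0, -0.001], [0.004, -0.001, -1.0]]
ft_force: [1.0, 0.0, -2.2]
finger_gap: 0.0126
finger_force: 58.6
```

Emit:
move_tool(ticks=[{}, {}, {}])

```text
time_s: 4.5
position: [0.5274, 0.2133, 0.2693]
orientation: [[-1.0, -0.002, -0.004], [-0.002, 1.0, -0.001], [0.004, -0.001, -1.0]]
ft_force: [-0.1, -0.4, -2.7]
finger_gap: 0.0127
finger_force: 58.6
```

```bash
python3 -c "
from h import *
go([.5817,-.1101,.272])"
```

```text
pos [0.5274 0.2133 0.2693] tool-delta [-0.0535 -0.3235 -0.0026] yaw y 90.14041520412914 F [-0.0599 -0.3735 -2.7182] gap 0.0126653876022573 t 4.5
```

Emit:
move_tool(ticks=[{"x": -0.003, "y": -0.018}, {"x": -0.0055, "y": -0.034}, {"x": -0.0055, "y": -0.034}, {"x": -0.0055, "y": -0.034}, {"x": -0.0055, "y": -0.034}], quiet=true)

```text
ok
```

Emit:
move_tool(ticks=[{"x": -0.0055, "y": -0.034}, {"x": -0.0055, "y": -0.034}, {"x": -0.0055, "y": -0.034}, {"x": -0.0055, "y": -0.034}, {"x": -0.0055, "y": -0.033}], quiet=true)

```text
ok
```

Emit:
move_tool(ticks=[{}, {}, {}, {}, {}], quiet=true)

```text
ok
```

Run:
```python
from h import *
go([.5817,-.1101,.272])
S,T=cam("side"),cam("top")
a=S["img"][140:260,295:425];b=T["img"][170:290,290:420]
o=np.zeros((480,800,3),np.uint8);a=cv2.resize(a,None,fx=4,fy=4);b=cv2.resize(b,None,fx=2,fy=2);o[:480,:520]=a;o[:240,525:785]=b;cv2.imwrite("pics/i.png",o)
print(proj(S,[.5817,-.1101,.15]),proj(S,[.5817,-.1101,.2]),proj(S,[.5817,-.1101,.12]))
```

```text
pos [ 0.5816 -0.1081  0.2713] tool-delta [-0.0001 -0.002  -0.0007] yaw y 90.23285783623717 F [-0.3714  0.2799 -2.4181] gap 0.012257544671314125 t 6.0
[360.0448 199.8863] [361.3085 175.4474] [359.332  213.6732]
```

View pics/i.png

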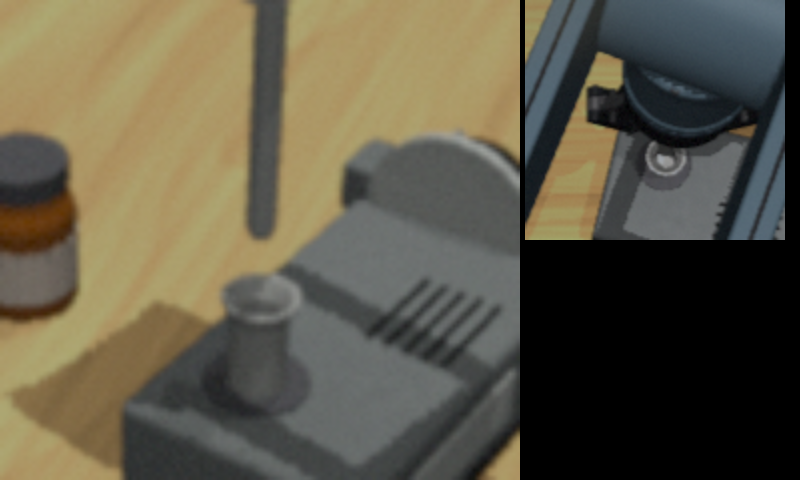

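The foot at (359.8,197.5) hangs over the cup axis and the punch is vertical. The rim centre at (359.6,214.2) agrees with the prediction. I'll correct y by 2 mm and lower.

Emit:
move_tool(ticks=[{"y": -0.002, "z": 0.01}, {"z": 0.015}, {"z": 0.01}, {}, {}])

```text
time_s: 6.6
position: [0.5816, -0.1112, 0.2361]
orientation: [[-1.0, -0.003, -0.001], [-0.003, 1.0, 0.0], [0.001, 0.0, -1.0]]
ft_force: [0.2, 0.5, -1.4]
finger_gap: 0.013
finger_force: 58.9
```

Emit:
move_tool(ticks=[{"z": 0.01}, {"z": 0.01}, {}])

```text
time_s: 6.9
position: [0.5807, -0.1108, 0.2143]
orientation: [[-1.0, -0.003, -0.003], [-0.003, 1.0, 0.001], [0.003, 0.001, -1.0]]
ft_force: [-0.2, -0.1, -1.9]
finger_gap: 0.0123
finger_force: 58.8
```

```bash
python3 -c "
from h import *
go([.5817,-.1101,.192])"
```

```text
pos [ 0.5807 -0.1108  0.2143] tool-delta [-0.0011  0.0007  0.0223] yaw y 90.14493370897084 F [-0.2382 -0.0905 -1.8679] gap 0.012312712507197976 t 6.9
```

Emit:
move_tool(ticks=[{"z": 0.01}, {"z": 0.007}, {}])

```text
time_s: 7.2
position: [0.5809, -0.111, 0.1977]
orientation: [[-1.0, -0.003, -0.003], [-0.003, 1.0, 0.001], [0.003, 0.001, -1.0]]
ft_force: [-0.4, 0.6, -1.6]
finger_gap: 0.0124
finger_force: 58.8
```

Emit:
move_tool(ticks=[{"z": 0.002}, {"z": 0.002}, {}])

```text
time_s: 7.5
position: [0.5817, -0.1112, 0.1952]
orientation: [[-1.0, -0.003, -0.0], [-0.003, 1.0, 0.0], [0.0, 0.0, -1.0]]
ft_force: [0.2, -0.6, -2.2]
finger_gap: 0.0126
finger_force: 58.9
```

Emit:
move_tool(ticks=[{"z": 0.002}, {}, {}])

```text
time_s: 7.8
position: [0.5817, -0.1112, 0.1934]
orientation: [[-1.0, -0.003, 0.0], [-0.003, 1.0, -0.0], [-0.0, -0.0, -1.0]]
ft_force: [-0.4, 0.2, -1.8]
finger_gap: 0.0125
finger_force: 58.9
```

Emit:
move_tool(ticks=[{"z": 0.0015}, {}, {}])

```text
time_s: 8.1
position: [0.5817, -0.1112, 0.1918]
orientation: [[-1.0, -0.003, -0.0], [-0.003, 1.0, 0.0], [0.0, 0.0, -1.0]]
ft_force: [0.4, -0.3, -1.7]
finger_gap: 0.0127
finger_force: 58.9
```

Emit:
move_tool(ticks=[{"z": 0.0015}, {}, {}])

```text
time_s: 8.4
position: [0.582, -0.1114, 0.1908]
orientation: [[-1.0, -0.003, 0.001], [-0.003, 1.0, -0.0], [-0.001, -0.0, -1.0]]
ft_force: [-0.7, 0.6, 2.5]
finger_gap: 0.0124
finger_force: 59.3
```

Emit:
move_tool(ticks=[{"z": 0.001}, {}])

```text
time_s: 8.6
position: [0.5823, -0.1114, 0.1908]
orientation: [[-1.0, -0.003, 0.002], [-0.003, 1.0, -0.001], [-0.002, -0.001, -1.0]]
ft_force: [-1.3, 0.2, 7.6]
finger_gap: 0.0127
finger_force: 60.0
```

Emit:
move_tool(ticks=[{"z": -0.001}, {}, {}, {}, {}], jaw=0.05)

```text
time_s: 9.1
position: [0.5816, -0.1112, 0.19]
orientation: [[-1.0, -0.003, -0.0], [-0.003, 1.0, 0.0], [0.0, 0.0, -1.0]]
ft_force: [-0.7, 0.5, -0.2]
finger_gap: 0.0496
finger_force: 0.0
```

Emit:
move_tool(ticks=[{"z": -0.02}, {"z": -0.03}, {"z": -0.03}, {"z": -0.015}, {}], quiet=true)

```text
ok
```

Run:
```python
from h import *
S,T=cam("side"),cam("top")
a=S["img"][120:270,295:475];b=T["img"][200:345,290:490]
o=np.zeros((600,800,3),np.uint8);a=cv2.resize(a,None,fx=2.2,fy=2.2);b=cv2.resize(b,None,fx=2,fy=2);o[:a.shape[0],:a.shape[1]]=a;o[:b.shape[0],400:400+b.shape[1]]=b;cv2.imwrite("pics/r.png",o[:340])
go([.4565,-.2835,.15])
```

```text
pos [ 0.5815 -0.1112  0.2847] tool-delta [ 0.1254 -0.172   0.1348] yaw y 90.14510957725084 F [-0.1459  0.8881 -0.0844] gap 0.05014719267517559 t 9.7
```

View pics/r.png

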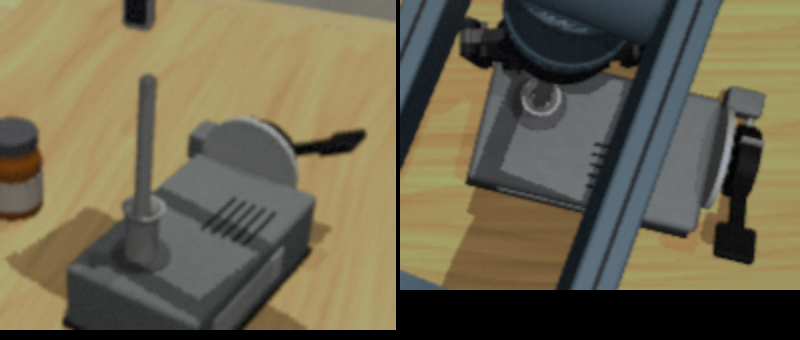

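The punch stands upright in the cup, released and clear of the fingers. The pad is untouched at about top (457,321). Next I'll move over the pad with the fingers shut.

Emit:
move_tool(ticks=[{"x": 0.02, "y": -0.027}, {"x": 0.0255, "y": -0.035}, {"x": 0.0255, "y": -0.035}, {"x": 0.0255, "y": -0.035}, {"x": 0.0255, "y": -0.035}], jaw=0, grip_force=40, quiet=true)

```text
ok
```

Emit:
move_tool(ticks=[{"x": 0.006, "y": -0.007}, {"z": 0.03, "rz": 5.75}, {"z": 0.045, "rz": 5.75}, {"z": 0.045}, {}])

```text
time_s: 10.7
position: [0.4503, -0.2813, 0.1583]
orientation: [[-0.98, 0.197, -0.011], [0.197, 0.98, 0.011], [0.013, 0.008, -1.0]]
ft_force: [-0.1, 1.0, -0.1]
finger_gap: 0.0001
finger_force: 0.0
```

Emit:
move_tool(ticks=[{}, {}, {}], quiet=true)

```text
ok
```

Run:
```python
from h import *
go([.454,-.285,.117])
S,T=cam("side"),cam("top")
print("pad",onz(T,(456.9,320.5),.117),onz(S,(451.5,184.1),.117))
a=S["img"][120:270,355:535];b=T["img"][240:385,360:560]
o=np.zeros((330,800,3),np.uint8);a=cv2.resize(a,None,fx=2.2,fy=2.2);b=cv2.resize(b,None,fx=2,fy=2);o[:a.shape[0],:a.shape[1]]=a;o[:b.shape[0],400:400+b.shape[1]]=b;cv2.imwrite("pics/q.png",o)
```

```text
pos [ 0.4555 -0.2865  0.1678] tool-delta [0.002  0.0013 0.0508] yaw y 78.67243116668557 F [-0.1256  0.0523  0.2592] gap -0.00020478574243142507 t 11.0
pad [ 0.4524 -0.2802  0.117 ] [ 0.4472 -0.2771  0.117 ]
```

View pics/q.png

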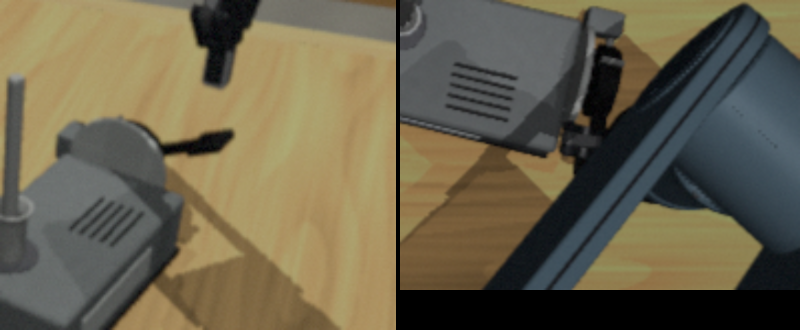

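The closed fingers are right over the pad in the side view (tips at about (215,80), pad at (205,145)). Pressing down now.

Emit:
move_tool(ticks=[{"x": 0.004, "y": 0.003, "z": 0.02}, {"z": 0.02}, {"z": 0.01}, {}, {}])

```text
time_s: 11.6
position: [0.4517, -0.2822, 0.1165]
orientation: [[-0.98, 0.197, 0.002], [0.197, 0.98, -0.001], [-0.002, -0.001, -1.0]]
ft_force: [0.8, 2.0, 5.1]
finger_gap: -0.0001
finger_force: 2.0
```

Emit:
move_tool(ticks=[{"z": 0.01}, {"z": 0.01}, {"z": 0.01}, {}])

```text
time_s: 12.0
position: [0.4509, -0.2825, 0.0858]
orientation: [[-0.98, 0.197, 0.0], [0.197, 0.98, -0.001], [-0.001, -0.001, -1.0]]
ft_force: [-2.4, -0.7, 4.8]
finger_gap: -0.0002
finger_force: 2.6
```

Emit:
move_tool(ticks=[{"z": 0.01}, {"z": 0.01}, {"z": 0.01}, {}])

```text
time_s: 12.4
position: [0.4519, -0.2829, 0.0562]
orientation: [[-0.98, 0.197, 0.002], [0.197, 0.98, -0.002], [-0.002, -0.002, -1.0]]
ft_force: [-1.1, -0.8, 5.2]
finger_gap: 0.0002
finger_force: 2.8
```

Emit:
move_tool(ticks=[{"z": 0.004}, {"z": 0.003}, {}, {}])

```text
time_s: 12.8
position: [0.4526, -0.2832, 0.0501]
orientation: [[-0.98, 0.197, 0.004], [0.197, 0.98, -0.003], [-0.004, -0.002, -1.0]]
ft_force: [2.3, -0.4, 5.4]
finger_gap: 0.0
finger_force: 2.2
```

Emit:
move_tool(ticks=[{"z": 0.002}, {}, {}])

```text
time_s: 13.1
position: [0.4528, -0.2833, 0.0484]
orientation: [[-0.98, 0.197, 0.004], [0.197, 0.98, -0.003], [-0.005, -0.002, -1.0]]
ft_force: [1.3, 0.8, 5.4]
finger_gap: -0.0002
finger_force: 2.5
```

Emit:
move_tool(ticks=[{"z": 0.003}, {}, {}], only="posi|ft")

```text
position: [0.4529, -0.2834, 0.0456]
ft_force: [0.4, 0.1, 8.7]
```

Emit:
move_tool(ticks=[{"z": 0.003}, {}, {}], only="posi|ft")

```text
position: [0.453, -0.2836, 0.0427]
ft_force: [2.1, 0.1, 8.9]
```

Run:
```python
from h import *
S,T=cam("side"),cam("top")
a=S["img"][140:260,395:525];a=cv2.resize(a,None,fx=4,fy=4,interpolation=cv2.INTER_CUBIC);a=cv2.convertScaleAbs(a,alpha=1.8)
cv2.imwrite("pics/z.png",a)
```

```text
(no output)
```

View pics/z.png

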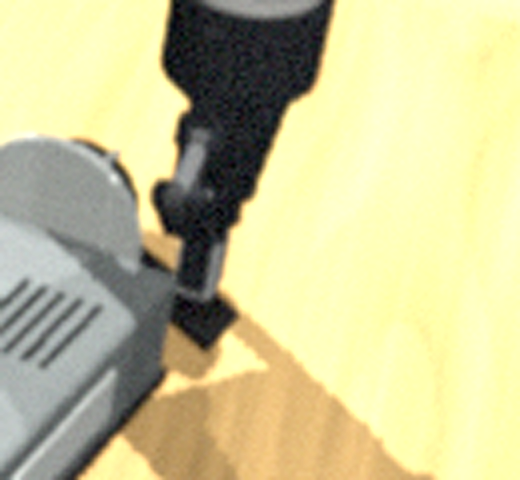

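The pad slopes downward under the fingertips (at about (205,320)), and the TCP geometry puts the dial at about 0.9 rad. The force rise past 0.0484 m fits passing the third click, with the stop not yet reached. I'll hold, check it is still and check the punch, then hand in.

Emit:
move_tool(ticks=[{}, {}, {}, {}, {}], only="time|posi|ft")

```text
time_s: 14.3
position: [0.453, -0.2836, 0.0427]
ft_force: [1.1, -0.2, 8.2]
```

Run:
```python
from h import *
S=cam("side");c=S["img"][140:214,335:385]
s=cv2.cvtColor(c,cv2.COLOR_BGR2HSV);m=(s[...,1]<70).astype(np.uint8)
b=max(cv2.findContours(m,0,1)[0],key=cv2.contourArea);x,y,w,h=cv2.boundingRect(b)
print("punch box",x+335,y+140,w,h,"expected head",proj(S,[.5817,-.1105,.239]))
print(env.sign_off())
```

```text
punch box 350 153 35 61 expected head [362.4451 154.8841]
the job is handed in; nothing more can be done
None
```

The long punch stands upright in the cup and is let go. The arm is holding the paddle down at about the third click, an estimated 0.9 rad, with about 8 N, and the job is handed in (no verdict was returned).

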